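# Set the packer on the support jack and hold the jack up at its second stop

### The job

Lay the flat wooden packer centred on the rounded rubber head of the blue support jack so that it balances there nearly level, while the jack is still down. Then squeeze the red release in the jack's handle, pull the jack up past its first stop to its second stop, the very top of its travel, with the packer still balanced on the head, and finish while holding it up there by the handle, so that I can put the locking pin through. Leave the other tools and the pin where they are.

Things in the scene. Friction and masses are not known exactly. Their poses are not given: they have to be found in the camera images.
- packer: the packer: a flat sawn softwood block, 45 x 90 x 22 mm, about 46 g, lying flat on the table to the left or right of the jack. Origin at the centre of its underside; x along the 45 mm width, y along the 90 mm length, z up.
- stand: fixed part of the support jack, bolted down: a round foot (140 mm across, 12 mm thick) and a slotted square steel mast (30 mm, top 165 mm up) on which a blue sleeve (40 mm square, lower end 26 mm up when down) slides; the sleeve carries a rubber dome on top, a handle and, at -y, a small catch box. Origin on the table at the foot's centre; the handle points along -x, z up.
- head_top (a point): top of the rubber dome on the sleeve, 193 mm above the table when down; dome 56 mm across, 13 mm high, radius of curvature at its top 60 mm, on a 60 mm disc. A packer off centre tips about 1.2 degrees per mm and balances up to about 10 mm off. Laid crosswise to the handle (90 mm along the stand's y) it stays clear of a gripper on the handle.
- handle_grip (a point): middle of the handle's grip on the sleeve, 115 mm from its axis, 85 mm above the table when down; axes like the stand's. Black level bar along x, 84 mm long, 26 mm wide (y), 24 mm high, with a 30 mm square end knob. In its +y side the red release paddle, 50 x 16 mm, 8 mm proud: 34 mm across when free, 27 mm squeezed; fingers closing across the bar along y, from above, press it in.
- post (a joint): height of the sleeve above its lowest position, m: 0 down, 0.050 first stop, 0.100 second stop, the end of the travel. A catch locks it at 0 and at the first stop (2 mm play) unless the release is squeezed; kept squeezed, it passes the first stop freely. No catch at the second stop: let go there, it sinks to the first. Weighs about 0.6 kg, friction about 1.5 N.
- trigger (a joint): how far the red release paddle is pressed in, m: 0 free, 0.007 full; the catch lets go above 0.006. The paddle's spring takes about 3 N to start and 8 N at full travel.
- sanding_block: a bystander: brown cork sanding block, 63 x 110 x 32 mm, origin at the centre of its underside; it lies on the other side of the jack from the packer.
- pin: a bystander: steel T-shaped locking pin, 8 mm thick and 58 mm long with a 34 mm crossbar, lying on the jack's foot at its +y side.
- tape_measure: a bystander: yellow and black pocket tape, 37 x 118 x 64 mm, near the table's front right corner.
- pliers: a bystander: black pliers, 190 mm long, 16 mm high, near the table's front left.
- screwdriver: a bystander: red-handled screwdriver, 284 mm long, 34 mm high, along the table's right edge.
Mind the look-alikes: they are no part of the job. Leave any purple look-alike of the packer alone.

How it is judged (in metres and radians):
On the way, in this order (a step that is already met when the one before it is completed fails the run):
1. the packer lies balanced and let go on the rounded head of the lowered jack (horizontal distance between packer and head_top below 0.022 m and angle between packer's own z axis and vertical below 0.26 rad and contact force between packer and stand above 0.1 N and contact force between each of the arm, the fingers and packer below 0.05 N and value of joint post below 0.01 m and linear speed of packer below 0.05 m/s), for 0.3 s.
2. the release is squeezed and the jack is raised past its first stop with the packer riding on the head (horizontal distance between packer and head_top below 0.022 m and angle between packer's own z axis and vertical below 0.26 rad and contact force between packer and stand above 0.1 N and contact force between each of the arm, the fingers and packer below 0.05 N and value of joint post above 0.058 m and value of joint trigger above 0.004 m), for 0.05 s.
At the end, for the whole second after the job is handed in: Jack raised to its second stop (at least 95 of 100 mm), the gripper holding the handle (over 3 N) with the paddle in more than 4 mm; the packer at rest on the dome alone, its middle within 22 mm of the dome's, tilted less than 0.26 rad (horizontal distance between packer and head_top below 0.022 m and angle between packer's own z axis and vertical below 0.26 rad and contact force between packer and stand above 0.1 N and contact force between each of the arm, the fingers and packer below 0.05 N and value of joint post above 0.095 m and value of joint trigger above 0.004 m and contact force between the fingers and stand above 3 N and linear speed of packer below 0.04 m/s and velocity of joint post below 0.01 m/s); the arm keeps its last pose, push and grip.
It fails at once if one of the bystanders (sanding block, pin, tape measure, pliers, screwdriver) is moved by more than 40 mm (distance of any of sanding_block, pin, tape_measure, pliers, screwdriver from where it was at the start of the episode above 0.04 m).
It also fails if it takes over 61 s, if anything falls off the work surface, if the arm or the gripper's body presses on something with over 40 N, if the wrist force passes 120 N, or if a joint passes its speed limit or range.

### The arm

A 6-joint arm with a two-finger parallel gripper is mounted at the origin on a cart in front of the work surface, level with it; the furniture and walls round the work are solid. World frame = base frame: x ahead of the robot, y to its left, z up, the work surface at z = 0. Lengths are in mm, angles in rad, forces in N, time in s.
With the tool pointing down it reaches from about 350 to 925 mm from the base axis. Payload 6.4 kg.
Tool frame: the origin (TCP) lies at the very end of the fingers, on their centre line; the grasp point (between the pads) lies 19 mm behind it (env.grip_depth is the distance from the TCP to the grasp point, in mm); z points along the fingers, y is the line along which they close (so a half turn about z gives the same grasp; the last joint's range is limited). The gripper opens to 94 mm and grips with 3 to 60 N. Pads are 16 mm wide; open, the fingers measure 119 mm over their backs; the gripper's body (75 mm by 177 mm) begins 78 mm behind the grasp point.
Start: joints at [1.169, 0.245, 1.558, -0, 1.339, -0.174], TCP at [146.789, 633.219, 205.455] pointing down, gripper open.
Joint ranges: [-3.13, 3.13], [-1.02, 2.26], [0.13, 2.54], [-0.95, 4.09], [0.21, 2.88], [-2.74, 2.74]. Speed limits (rad/s): [2.57, 2.57, 3.14, 3.14, 3.14, 3.14].

### API

Orientations are given as a rotation vector (axis times angle).
In Python, from workcell import telemetry, imaging, env gives the robot as it stands.
- The arm moves only by the shell command python3 -m inch 'ROWS' [FORCE]. ROWS is a JSON object of lists of equal length, an entry for each row: "turn": the turn, a rotation vector about the tool's x, y, z in units of 10 degrees (1.0 is 10 degrees), a list of three; "delta_pos": the shift along the tool's x, y, z in units of 60 mm (1.0 is 60 mm), a list of three; "fingers": the opening in per cent of the stroke, from 0 (shut) to 100 (fully open). A call has 1 to 5 rows; each row shifts and turns the commanded pose from where the row before left it, along the tool's axes as they then stand; what a row does not reach is not made up. A row lasts 1/8 s, in which the tool goes at most 62.5 mm and 10.7 degrees, less where a joint would pass 70% of its speed; a pose out of reach is approached as far as the arm can. A call is refused whole if a number of a shift passes 1 or a number of a turn 1, either way. A call with a gripper value outside its range is refused whole. The fingers move at their own pace and stop on an object; FORCE is the grip in N (left out, the last holds). Time passes only in rows, so rows that do not move let the fingers close. It gives the time, the measured TCP pose, the force, the opening and the grip force at its end, in the units of the state.
- telemetry.state(): the state, without advancing time (a new reading comes with each control period).
- imaging.grab_frame(name): name is "side" or "top"; returns a dict with "frame" (480x640x3 uint8, red, green, blue), "camera_matrix" (3x3 intrinsics, pixels), "dist" ([k1, k2, p1, p2, k3] as OpenCV has them; the pictures are not rectified), "extrinsics" (4x4, takes a point from camera to world coordinates). Camera axes: x right, y down, z forward; pixel columns grow to the right and rows downward; lengths in mm; the calibration is good to about 2 mm. A picture is of the moment at which its call begins. There is no depth.
- env.sign_off(): hands the job in; it is judged then, once.
The state is a dict: "t": time; "joints": joint angles; "joint_velocities": joint speeds; "tau": joint torques, N m; "tcp_pos": TCP position; "orientation": TCP orientation; "wrist_force": force on the tool from outside, world axes, zero at the start; "ft_torque": the same for the moment, N m; "grip_width": finger opening in mm; "gripper_force": force on a finger pad.
Only numpy, scipy, OpenCV 4.12 (cv2) and the standard library are available. Lean on these libraries where they do the work, as an engineer would, in place of code of your own. Each camera call takes 0.05 s, during which the arm holds its last target. There are 200 camera calls.

## Working session

There is one attempt and no reset: what is moved stays moved. The work goes in short steps, Python scripts to look and compute and a shell command to move; the robot and the scene stay as the last step left them, time stands still between calls to the robot, and variables do not carry over. Pictures are saved under pics/ and viewed, at most 13 in all, crops included, and the job is handed in when it is done.

```bash
mkdir -p pics
python3 - <<'E'
from workcell import telemetry, imaging, env
import cv2,numpy as np,pickle
for n in ("side","top"):
    d=imaging.grab_frame(n); pickle.dump(d,open(f"{n}.pkl","wb"))
    cv2.imwrite(f"pics/{n}0.png",d["frame"][:,:,::-1]); print(n,np.round(d["camera_matrix"],1).tolist(),d["dist"],np.round(d["extrinsics"],3).tolist())
print(telemetry.state(),env.grip_depth)
E
```

```text
side [[435.9, 0.0, 318.7], [0.0, 435.9, 238.9], [0.0, 0.0, 1.0]] [-0.09678545  0.          0.          0.          0.        ] [[-0.983, -0.087, 0.16, 345.333], [-0.182, 0.513, -0.839, 719.096], [-0.009, -0.854, -0.52, 611.611], [0.0, 0.0, 0.0, 1.0]]
top [[442.1, 0.0, 322.1], [0.0, 442.1, 232.6], [0.0, 0.0, 1.0]] [-0.01383431  0.          0.          0.          0.        ] [[-0.023, -0.988, 0.156, 336.398], [-1.0, 0.024, 0.008, -63.613], [-0.012, -0.155, -0.988, 1165.083], [0.0, 0.0, 0.0, 1.0]]
{'t': 0.1, 'joints': array([ 1.16889013e+00,  2.45729317e-01,  1.55885785e+00, -5.38181664e-05,
        1.33868237e+00, -1.74100253e-01]), 'joint_velocities': array([ 3.06708655e-04,  5.68821301e-04, -3.09093647e-03, -1.74644487e-06,
        5.28586384e-04, -3.14188444e-04]), 'tau': array([ 3.08347380e-04, -4.16914630e+01, -3.15525091e+01,  6.86958362e-02,
        3.10086203e-02, -5.98795373e-05]), 'tcp_pos': array([146.5967521 , 632.71389364, 204.48350367]), 'orientation': array([-3.56995555e-01, -3.12081320e+00,  2.54856687e-03]), 'wrist_force': array([-0.21310667, -0.45269808,  0.58639695]), 'ft_torque': array([ 0.05278129, -0.06676682, -0.05066194]), 'gripper_force': 0.0, 'grip_width': 94.13693930578367} 18.8
```

View pics/top0.png

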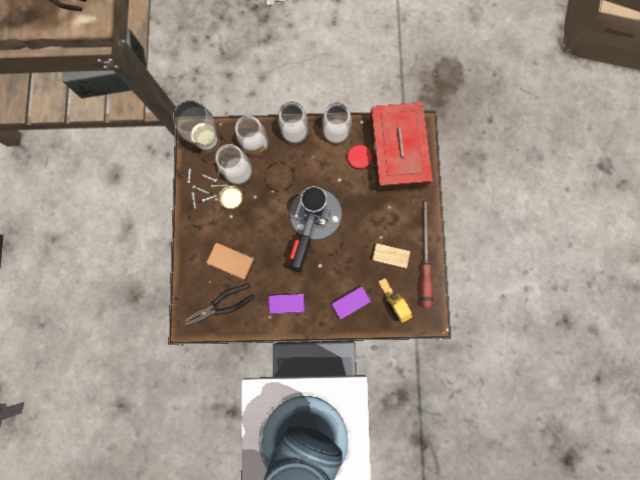

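View pics/side0.png

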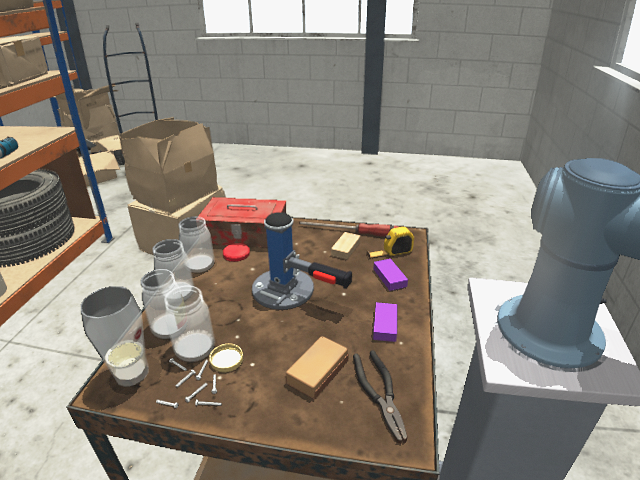

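Top view: the pale wood block at (391,256) matches the packer (softwood, 45x90 proportions). The brown block at (230,261) is the cork sanding block, and the purple ones at (286,303) and (351,303) are look-alikes. The jack dome is at (314,200), and the handle runs to (298,262) with the red paddle on its left. The side view agrees: packer (345,244), dome (279,220), handle (330,275).

```bash
cat > h.py <<'E'
import cv2,numpy as np,pickle
def load(n): return pickle.load(open(f"{n}.pkl","rb"))
def ray(d,px):
    p=cv2.undistortPoints(np.array(px,float).reshape(-1,1,2),d["camera_matrix"],d["dist"]).reshape(-1,2)
    T=d["extrinsics"]; return T[:3,3],np.c_[p,np.ones(len(p))]@T[:3,:3].T
def plane(d,px,z):
    o,r=ray(d,px); return o+r*((z-o[2])/r[:,2])[:,None]
def tri(d1,p1,d2,p2):
    o1,r1=ray(d1,[p1]);o2,r2=ray(d2,[p2])
    A=np.c_[r1[0],-r2[0]];s=np.linalg.lstsq(A,o2-o1,rcond=None)[0]
    a=o1+s[0]*r1[0];b=o2+s[1]*r2[0];return (a+b)/2,np.linalg.norm(a-b)
def project(d,P):
    T=np.linalg.inv(d["extrinsics"]);return cv2.projectPoints(np.array(P,float).reshape(-1,1,3),cv2.Rodrigues(T[:3,:3])[0],T[:3,3],d["camera_matrix"],d["dist"])[0].reshape(-1,2)
def blobs(d,lo,hi,box,amin=30):
    x0,y0,x1,y1=box;m=cv2.inRange(cv2.cvtColor(d["frame"],cv2.COLOR_RGB2HSV),lo,hi)
    k=np.zeros_like(m);k[y0:y1,x0:x1]=m[y0:y1,x0:x1]
    c=cv2.findContours(k,cv2.RETR_EXTERNAL,cv2.CHAIN_APPROX_NONE)[0]
    return [q for q in sorted(c,key=cv2.contourArea)[::-1] if cv2.contourArea(q)>=amin]
E
python3 - <<'E'
from h import *
t,s=load("top"),load("side")
for nm,lo,hi,box,z in (("packer",(12,40,150),(30,200,255),(365,235,420,275),22),):
    for d in (t,s):
        b=box if d is t else (325,228,365,262)
        for c in blobs(d,lo,hi,b):
            w=plane(d,c.reshape(-1,2),z)[:,:2].astype(np.float32); print(nm,cv2.boundingRect(c),cv2.contourArea(c),cv2.minAreaRect(w), cv2.boxPoints(cv2.minAreaRect(w)).round().tolist())
for d,b in ((t,(280,230,310,265)),(s,(305,260,345,290))):
    for h in ((0,120,120),(172,120,120)):
        for c in blobs(d,h,(h[0]+7,255,255),b,10): print("red",cv2.minAreaRect(c),plane(d,[cv2.minAreaRect(c)[0]],90).round(1))
for nm,b in (("top",(260,170,420,290)),("side",(225,200,385,320))):
    im=load(nm)["frame"][b[1]:b[3],b[0]:b[2],::-1]
    cv2.imwrite(f"pics/c_{nm}.png",cv2.resize(im,None,fx=5,fy=5,interpolation=cv2.INTER_CUBIC))
a=[cv2.imread(f"pics/c_{n}.png") for n in("top","side")]
cv2.imwrite("pics/crop1.png",cv2.resize(np.vstack(a),(800*1,1200))[:600]);cv2.imwrite("pics/crop2.png",a[1])
E
```

```text
packer (373, 243, 37, 25) 579.5 ((452.5196838378906, -231.7356414794922), (91.62462615966797, 46.53963851928711), 75.03272247314453) [[418.0, -270.0], [463.0, -282.0], [487.0, -193.0], [442.0, -181.0]]
packer (331, 232, 29, 21) 320.0 ((456.2326965332031, -230.7625274658203), (94.29735565185547, 46.99578857421875), 75.35582733154297) [[422.0, -270.0], [467.0, -282.0], [491.0, -191.0], [445.0, -179.0]]
red ((293.8499755859375, 248.9499969482422), (4.110960483551025, 19.606117248535156), 18.434946060180664) [[467.   15.3  90. ]]
red ((323.74530029296875, 276.6414794921875), (23.213932037353516, 7.966911792755127), 15.94539737701416) [[469.2  19.7  90. ]]
```

View pics/crop1.png

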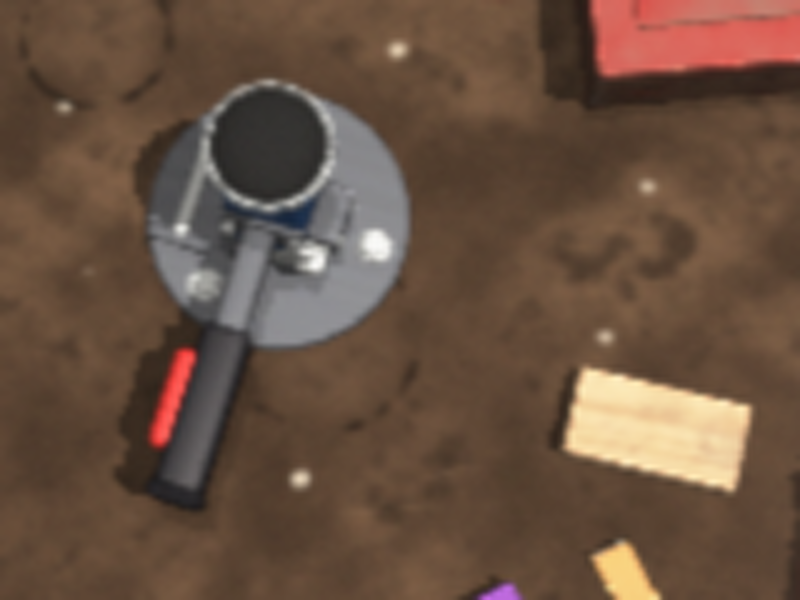

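View pics/crop2.png

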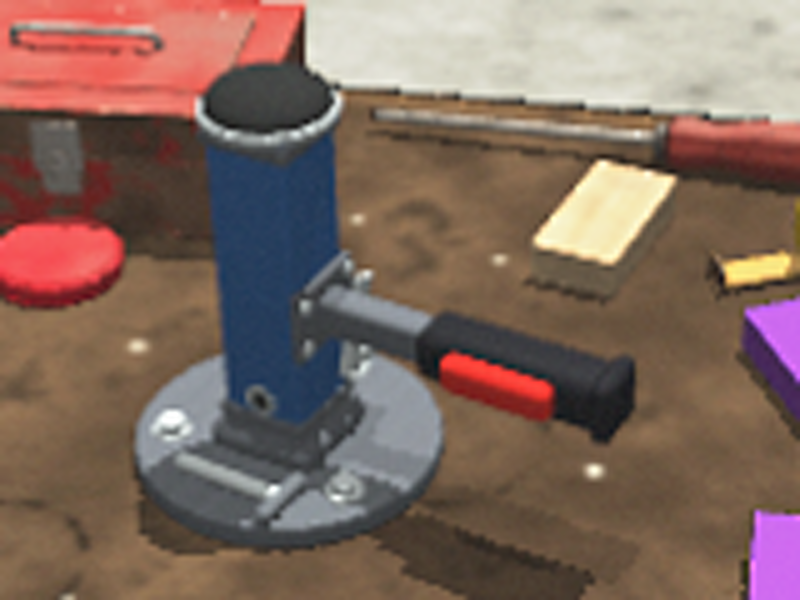

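The crops confirm it. The pale softwood block, top crop centre (657,430), is the packer. The dome ring is at about (269,147) in the top crop, the foot at (279,221), and the bar runs from (228,330) to (180,490) with the red paddle on its left (+y) side.

Run:
```python
from h import *
t,s=load("top"),load("side")
T=lambda x,y:((x+.0)/5+260,y/5+170); S=lambda x,y:(x/5+225,y/5+200)
# crop->pixel: resize centre shift
f=lambda p:(p[0]-.4,p[1]-.4)
print("ring180 top",plane(t,[f(T(269,147))],180).round(1),"edges",plane(t,[f(T(203,147)),f(T(335,147)),f(T(269,80)),f(T(269,214))],180).round(0).tolist())
print("foot12",plane(t,[f(T(279,221))],12).round(1),plane(t,[f(T(148,221)),f(T(410,221))],12).round(0).tolist())
print("foot side",plane(s,[f(S(289,447))],12).round(1),"ring side",plane(s,[f(S(269,108))],180).round(1))
# handle top face centreline z=97
q=plane(t,[f(T(230,332)),f(T(182,485)),f(T(250,260))],97);print(q.round(1).tolist())
print(plane(t,[f(T(182,490))],100).round(1))
```

```text
ring180 top [[569.8 -37.5 180. ]] edges [[571.0, -7.0, 180.0], [569.0, -68.0, 180.0], [601.0, -38.0, 180.0], [539.0, -37.0, 180.0]]
foot12 [[569.1 -37.5  12. ]] [[571.0, 32.0, 12.0], [567.0, -107.0, 12.0]]
foot side [[570.6 -23.2  12. ]] ring side [[572.1 -31.8 180. ]]
[[497.3, -14.4, 97.0], [423.1, 10.1, 97.0], [532.8, -24.8, 97.0]]
[[420.4   9.9 100. ]]
```

```bash
cat > go.py <<'E'
import sys,numpy as np
from scipy.spatial.transform import Rotation as R
from workcell import telemetry
x,y,z,a=map(float,sys.argv[1:5]);s=telemetry.state()
M=R.from_rotvec(s["orientation"]);G=np.array([[np.sin(np.radians(a)),np.cos(np.radians(a)),0],[-np.cos(np.radians(a)),np.sin(np.radians(a)),0],[0,0,-1]])
# cols: x,y,z ; tool y at angle a, z down, x = y cross z
yy=np.array([np.cos(np.radians(a)),np.sin(np.radians(a)),0]);zz=np.array([0,0,-1.]);G=R.from_matrix(np.c_[np.cross(yy,zz),yy,zz])
d=np.array([x,y,z])-s["tcp_pos"]
print("t",round(s["t"],2),"pos",s["tcp_pos"].round(1),"yang",np.degrees(np.arctan2(*M.as_matrix()[[1,0],1])).round(1),"F",s["wrist_force"].round(1),"w",round(s["grip_width"],1),"gf",round(s["gripper_force"],1))
print("shift now-axes",(M.inv().apply(d)/60).round(3),"after-turn axes",(G.inv().apply(d)/60).round(3),"turn",((M.inv()*G).as_rotvec()*18/np.pi).round(2))
E
python3 go.py 420 200 260 77
python3 -m inch '{"delta_pos":[[-0.6,-0.6,-0.1],[-0.6,-0.6,-0.1],[-0.6,-0.6,-0.1],[-0.6,-0.6,-0.1],[-0.6,-0.6,-0.1]],"turn":[[0,0,0],[0,0,0],[0,0,0],[0,0,0],[0,0,0]],"fingers":[100,100,100,100,100]}' 40
python3 -m inch '{"delta_pos":[[-0.6,-0.6,-0.1],[-0.6,-0.6,-0.1],[-0.6,-0.6,-0.1],[-0.6,-0.6,-0.1],[-0.6,-0.6,-0.1]],"turn":[[0,0,0],[0,0,0],[0,0,0],[0,0,0],[0,0,0]],"fingers":[100,100,100,100,100]}' 
python3 go.py 454 -231 200 -15
```

```text
t 0.1 pos [146.6 632.7 204.5] yang 76.9 F [-0.2 -0.5  0.6] w 94.1 gf 0.0
shift now-axes [-6.067 -5.998 -0.917] after-turn axes [-6.062 -6.002 -0.925] turn [-0.01 -0.   -0.01]
t: 0.72
tcp_pos: [281.9, 415.6, 235.2]
orientation: [-0.357, -3.121, 0.001]
wrist_force: [0.7, 0.7, 0.1]
grip_width: 94.1
gripper_force: 0.0
t: 1.35
tcp_pos: [416.6, 199.7, 265.4]
orientation: [-0.357, -3.121, 0.0]
wrist_force: [-1.2, 0.3, 0.1]
grip_width: 93.9
gripper_force: 0.0
t 1.35 pos [416.6 199.7 265.4] yang 76.9 F [-1.2  0.3  0.1] w 93.9 gf 0.0
shift now-axes [-2.229 -6.851  1.089] after-turn axes [-6.772  2.46   1.09 ] turn [-0.   -0.    9.19]
```

```bash
python3 -m inch '{"delta_pos":[[-0.22,-0.68,0],[-0.22,-0.68,0],[-0.22,-0.68,0],[-0.22,-0.68,0],[-0.22,-0.68,0]],"turn":[[0,0,0],[0,0,0],[0,0,0],[0,0,0],[0,0,0]],"fingers":[100,100,100,100,100]}' >/dev/null
python3 -m inch '{"delta_pos":[[-0.22,-0.68,0],[-0.22,-0.68,0],[-0.22,-0.68,0],[-0.22,-0.68,0],[-0.22,-0.68,0]],"turn":[[0,0,0],[0,0,0],[0,0,0],[0,0,0],[0,0,0]],"fingers":[100,100,100,100,100]}' >/dev/null
python3 -m inch '{"delta_pos":[[0,0,0.2],[0,0,0.2],[0,0,0.2],[0,0,0.2],[0,0,0.2]],"turn":[[0,0,1],[0,0,1],[0,0,1],[0,0,1],[0,0,1]],"fingers":[100,100,100,100,100]}' >/dev/null
python3 -m inch '{"delta_pos":[[0,0,0.2],[0,0,0.2],[0,0,0.2],[0,0,0.2],[0,0,0]],"turn":[[0,0,1],[0,0,1],[0,0,1],[0,0,1],[0,0,0.2]],"fingers":[100,100,100,100,100]}'
python3 go.py 454.5 -231 4 -15
```

```text
t: 3.85
tcp_pos: [451.8, -225.4, 156.1]
orientation: [-2.491, -1.91, 0.001]
wrist_force: [-0.2, -0.8, 0.5]
grip_width: 94.0
gripper_force: 0.0
t 3.85 pos [ 451.8 -225.4  156.1] yang -15.0 F [-0.2 -0.8  0.5] w 94.0 gf 0.0
shift now-axes [-0.082  0.075  2.535] after-turn axes [-0.079  0.068  2.536] turn [-0.02 -0.01 -0.  ]
```

```bash
python3 -m inch '{"delta_pos":[[-0.08,0.07,0.5],[0,0,0.5],[0,0,0.5],[0,0,0.5],[0,0,0.3]],"turn":[[0,0,0],[0,0,0],[0,0,0],[0,0,0],[0,0,0]],"fingers":[75,75,75,75,75]}' 20 >/dev/null
python3 -m inch '{"delta_pos":[[0,0,0.12],[0,0,0.1],[0,0,0]],"turn":[[0,0,0],[0,0,0],[0,0,0]],"fingers":[75,75,75]}' 
python3 go.py 454.5 -231 4 -15
python3 - <<'E'
from workcell import imaging
from h import *
a=imaging.grab_frame("side");b=imaging.grab_frame("top")
cv2.imwrite("pics/g1.png",np.hstack([cv2.resize(a["frame"][180:300,280:380],(400,480)),cv2.resize(b["frame"][200:320,340:440],(400,480))])[:,:,::-1])
E
```

```text
t: 4.85
tcp_pos: [455.8, -232.0, 6.6]
orientation: [2.492, 1.911, 0.0]
wrist_force: [0.1, -0.8, -0.7]
grip_width: 70.4
gripper_force: 0.0
t 4.85 pos [ 455.8 -232.     6.6] yang -15.0 F [ 0.1 -0.8 -0.7] w 70.4 gf 0.0
shift now-axes [ 0.011 -0.025  0.044] after-turn axes [ 0.011 -0.024  0.044] turn [ 0.  0. -0.]
```

View pics/g1.png

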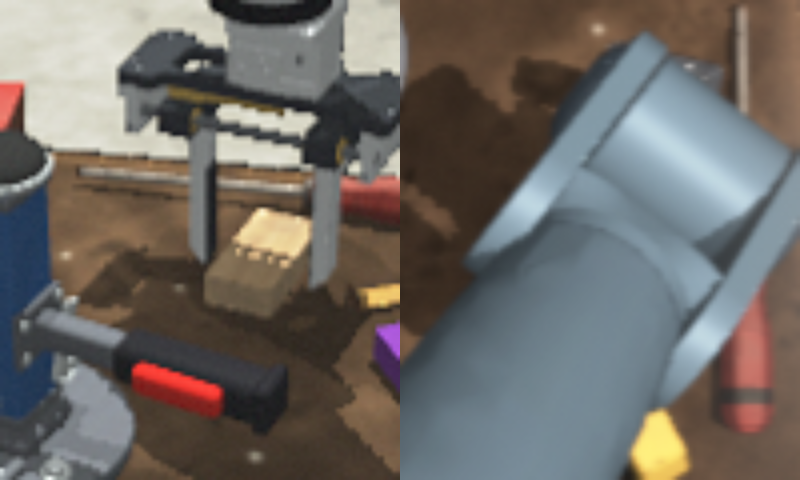

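The left crop shows the fingers straddling the packer at (265,240), either side of its width, with the tape clear. Next: close and lift.

```bash
python3 -m inch '{"delta_pos":[[0,0,0.03],[0,0,0],[0,0,0],[0,0,0],[0,0,0]],"turn":[[0,0,0],[0,0,0],[0,0,0],[0,0,0],[0,0,0]],"fingers":[40,40,40,40,40]}' 20
python3 -m inch '{"delta_pos":[[0,0,-0.3],[0,0,-0.8],[0,0,-0.9],[0,0,-0.9],[0,0,-0.9]],"turn":[[0,0,0],[0,0,0],[0,0,0],[0,0,0],[0,0,0]],"fingers":[40,40,40,40,40]}'
python3 go.py 570 -37 260 -17.5
python3 - <<'E'
from workcell import imaging
from h import *
a=imaging.grab_frame("side");pickle.dump(a,open("side2.pkl","wb"))
cv2.imwrite("pics/g2.png",cv2.resize(a["frame"][100:250,260:460],(800,600))[:,:,::-1])
E
```

```text
t: 5.58
tcp_pos: [455.5, -231.8, 4.5]
orientation: [2.493, 1.911, 0.0]
wrist_force: [0.1, 0.3, 1.3]
grip_width: 45.1
gripper_force: 20.0
t: 6.2
tcp_pos: [455.2, -231.6, 235.6]
orientation: [2.492, 1.91, 0.001]
wrist_force: [0.3, -0.0, 0.6]
grip_width: 44.9
gripper_force: 20.0
t 6.2 pos [ 455.2 -231.6  235.6] yang -15.0 F [ 0.3 -0.   0.6] w 44.9 gf 20.0
shift now-axes [ 3.628  1.006 -0.408] after-turn axes [ 3.668  0.849 -0.407] turn [0.01 0.   0.25]
```

View pics/g2.png

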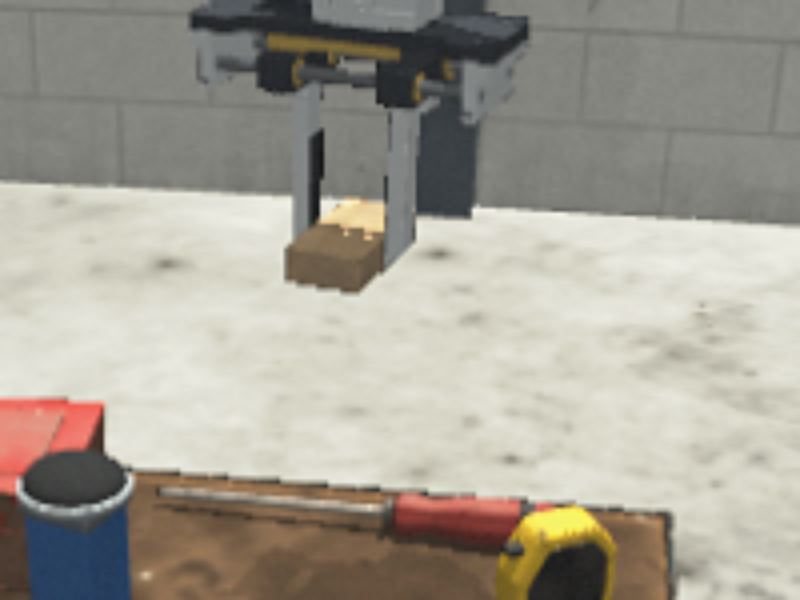

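```bash
python3 -m inch '{"delta_pos":[[0,0,-0.25],[0.7,0.18,0],[0.7,0.18,0],[0.7,0.18,0],[0.7,0.18,0]],"turn":[[0,0,0.25],[0,0,0],[0,0,0],[0,0,0],[0,0,0]],"fingers":[40,40,40,40,40]}' >/dev/null
python3 -m inch '{"delta_pos":[[0.5,0.12,0],[0.35,0.03,0],[0,0,0]],"turn":[[0,0,0],[0,0,0],[0,0,0]],"fingers":[40,40,40]}'
python3 go.py 572 -37 198.5 -17.5
python3 - <<'E'
from workcell import imaging
from h import *
a=imaging.grab_frame("side");pickle.dump(a,open("side3.pkl","wb"))
cv2.imwrite("pics/g3.png",cv2.resize(a["frame"][140:260,200:360],(800,600))[:,:,::-1])
print(project(a,[[572,-37,180],[570,-37,180],[572,-37,253]]),)
E
```

```text
t: 7.25
tcp_pos: [571.4, -37.7, 248.1]
orientation: [2.532, 1.859, 0.001]
wrist_force: [-0.1, -0.4, -0.3]
grip_width: 44.9
gripper_force: 20.0
t 7.25 pos [571.4 -37.7 248.1] yang -17.4 F [-0.1 -0.4 -0.3] w 44.9 gf 20.0
shift now-axes [0.015 0.005 0.827] after-turn axes [0.015 0.006 0.827] turn [0.   0.   0.01]
[[279.11392107 219.98559773]
 [280.05530495 220.06312474]
 [277.08714781 187.53618579]]
```

View pics/g3.png

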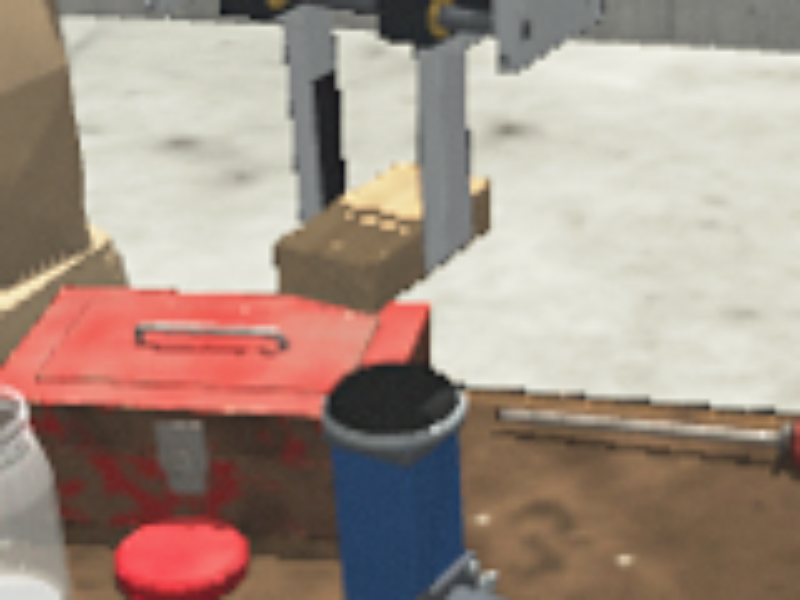

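The packer is held level above the dome, whose ring centre is at (395,405) in this crop. That fits x≈572.5. Lowering.

```bash
python3 -m inch '{"delta_pos":[[0.02,0.01,0.4],[0,0,0.25],[0,0,0.1],[0,0,0.05],[0,0,0]],"turn":[[0,0,0],[0,0,0],[0,0,0],[0,0,0],[0,0,0]],"fingers":[40,40,40,40,40]}' 
python3 go.py 572.5 -37 197.5 -17.5
```

```text
t: 7.92
tcp_pos: [572.4, -38.0, 199.9]
orientation: [2.534, 1.856, 0.001]
wrist_force: [0.2, 0.3, -0.2]
grip_width: 44.8
gripper_force: 20.0
t 7.92 pos [572.4 -38.  199.9] yang -17.6 F [ 0.2  0.3 -0.2] w 44.8 gf 20.0
shift now-axes [ 0.016 -0.003  0.04 ] after-turn axes [ 0.016 -0.003  0.04 ] turn [ 0.   -0.   -0.01]
```

```bash
python3 -m inch '{"delta_pos":[[0.015,0,0.02],[0,0,0.015],[0,0,0]],"turn":[[0,0,0],[0,0,0],[0,0,0]],"fingers":[40,40,40]}' 
python3 -m inch '{"delta_pos":[[0,0,0.012],[0,0,0]],"turn":[[0,0,0],[0,0,0]],"fingers":[40,40]}'
```

```text
t: 8.3
tcp_pos: [572.5, -36.8, 197.4]
orientation: [2.534, 1.857, 0.0]
wrist_force: [-0.3, -0.3, -0.9]
grip_width: 45.4
gripper_force: 20.0
t: 8.55
tcp_pos: [572.6, -36.8, 197.0]
orientation: [2.534, 1.856, 0.0]
wrist_force: [-0.1, 0.7, 1.3]
grip_width: 44.9
gripper_force: 20.0
```

```bash
python3 -m inch '{"delta_pos":[[0,0,0.012],[0,0,0]],"turn":[[0,0,0],[0,0,0]],"fingers":[40,40]}'
python3 -m inch '{"delta_pos":[[0,0,0],[0,0,0],[0,0,0],[0,0,0],[0,0,0]],"turn":[[0,0,0],[0,0,0],[0,0,0],[0,0,0],[0,0,0]],"fingers":[52,56,60,65,70]}'
python3 - <<'E'
from workcell import imaging
from h import *
a=imaging.grab_frame("side");pickle.dump(a,open("side4.pkl","wb"))
cv2.imwrite("pics/g4.png",cv2.resize(a["frame"][160:260,210:343],(800,600))[:,:,::-1])
E
```

```text
t: 8.8
tcp_pos: [572.6, -36.9, 196.9]
orientation: [2.534, 1.856, 0.0]
wrist_force: [-3.2, 0.2, 6.2]
grip_width: 45.1
gripper_force: 20.0
t: 9.43
tcp_pos: [572.4, -36.9, 195.8]
orientation: [-2.534, -1.856, 0.0]
wrist_force: [0.2, -0.3, 0.1]
grip_width: 65.0
gripper_force: 0.0
```

View pics/g4.png

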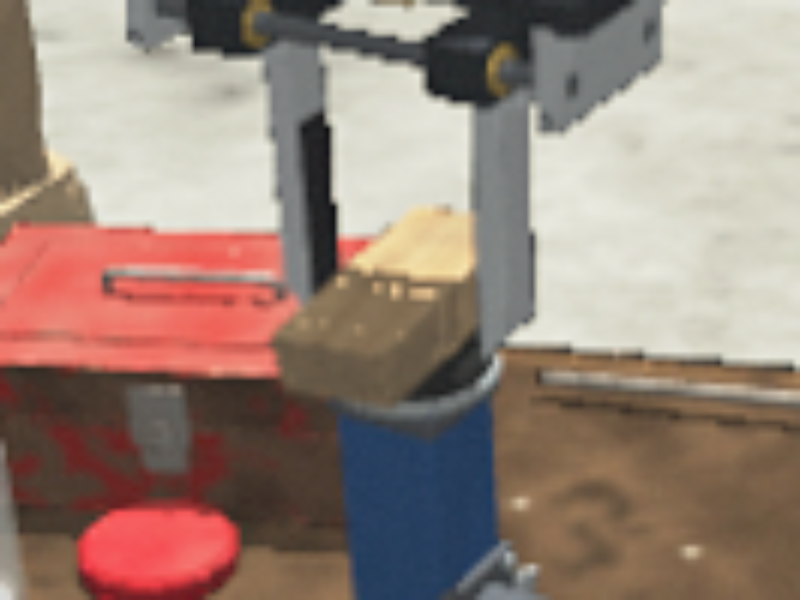

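The packer is released and resting on the dome between the open fingers, with its near end at (280–390, 350–400). Retreating up and comparing its corners with a level pose.

```bash
python3 -m inch '{"delta_pos":[[0,0,-0.1],[0,0,-0.3],[0,0,-0.6],[0,0,-0.7],[0,0,0]],"turn":[[0,0,0],[0,0,0],[0,0,0],[0,0,0],[0,0,0]],"fingers":[80,80,80,80,80]}'
python3 - <<'E'
from workcell import imaging
from h import *
a=imaging.grab_frame("side");pickle.dump(a,open("side5.pkl","wb"))
c=np.array([572.5,-37,0]);y=np.array([.3007,.9537,0]);x=np.array([.9537,-.3007,0])
im=cv2.resize(a["frame"][160:260,210:343],(800,600),interpolation=cv2.INTER_CUBIC)[:,:,::-1].copy()
P=[c+sx*22.5*x+sy*45*y+[0,0,z] for z in(193,215) for sx,sy in((1,1),(-1,1),(-1,-1),(1,-1))]
for p in project(a,P): cv2.circle(im,(int((p[0]+.5-210)*6.015),int((p[1]+.5-160)*6)),3,(255,0,255),-1)
cv2.imwrite("pics/g5.png",im)
E
```

```text
t: 10.1
tcp_pos: [574.7, -37.4, 303.9]
orientation: [2.528, 1.852, 0.01]
wrist_force: [0.1, 0.2, 0.6]
grip_width: 75.1
gripper_force: 0.0
```

View pics/g5.png

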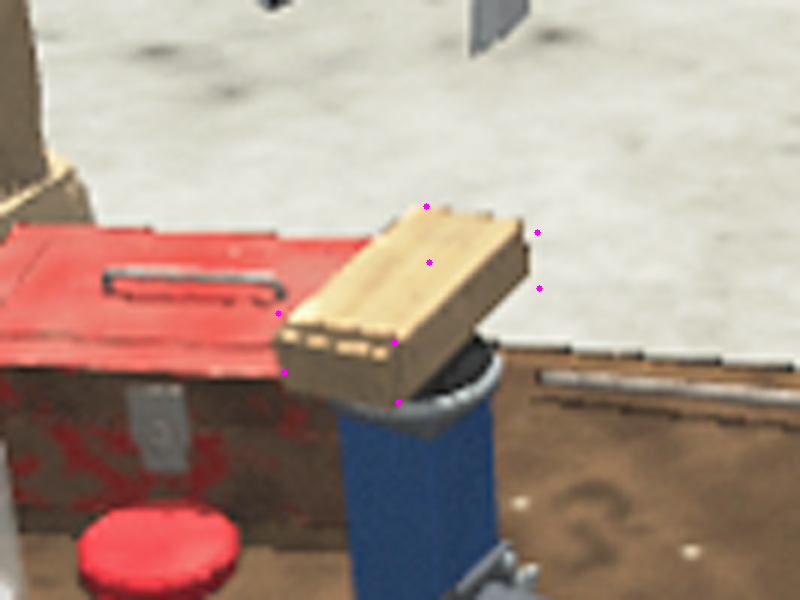

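The packer is balanced and tipped only about 5° towards its near end. Dots mark the level prediction, and corners such as (285,330) against (278,313) differ by a few mm. That is well inside the limits, so on to the handle.

```bash
python3 go.py 462 -3 304 -17.5
python3 go.py 462 -3 304 72.5
```

```text
t 10.15 pos [573.5 -37.1 300.9] yang -17.5 F [-0.8  0.3  0.1] w 75.3 gf 0.0
shift now-axes [-0.018 -1.943 -0.061] after-turn axes [-0.016 -1.944 -0.051] turn [ 0.03 -0.   -0.  ]
t 10.15 pos [573.5 -37.1 300.9] yang -17.5 F [-0.8  0.3  0.1] w 75.3 gf 0.0
shift now-axes [-0.018 -1.943 -0.061] after-turn axes [ 1.944 -0.016 -0.051] turn [ 0.02  0.02 -9.  ]
```

```bash
python3 -m inch '{"delta_pos":[[0,-0.5,0],[0,-0.5,0],[0,-0.5,0],[0,-0.44,0],[0,0,0]],"turn":[[0,0,0],[0,0,0],[0,0,0],[0,0,-1],[0,0,-1]],"fingers":[75,75,75,75,75]}' 40 >/dev/null
python3 -m inch '{"delta_pos":[[0,0,0],[0,0,0],[0,0,0],[0,0,0],[0,0,0]],"turn":[[0,0,-1],[0,0,-1],[0,0,-1],[0,0,-1],[0,0,-1]],"fingers":[75,75,75,75,75]}' >/dev/null
python3 -m inch '{"delta_pos":[[0,0,0.2],[0,0,0.2],[0,0,0.4],[0,0,0.4],[0,0,0]],"turn":[[0,0,-1],[0,0,-1],[0,0,0],[0,0,0],[0,0,0]],"fingers":[75,75,75,75,75]}'
python3 go.py 462 -3 66 72.5
python3 - <<'E'
from workcell import imaging
from h import *
a=imaging.grab_frame("side")
cv2.imwrite("pics/g6.png",cv2.resize(a["frame"][140:320,210:450],(800,600))[:,:,::-1])
E
```

```text
t: 12.02
tcp_pos: [459.5, -1.3, 223.0]
orientation: [-0.478, -3.099, -0.001]
wrist_force: [-0.3, 0.3, -0.9]
grip_width: 70.3
gripper_force: 0.0
t 12.03 pos [459.5  -1.3 223. ] yang 72.4 F [-0.3  0.3 -0.9] w 70.3 gf 0.0
shift now-axes [-0.064 -0.014  2.617] after-turn axes [-0.047 -0.015  2.617] turn [-0.   -0.04 -0.01]
```

View pics/g6.png

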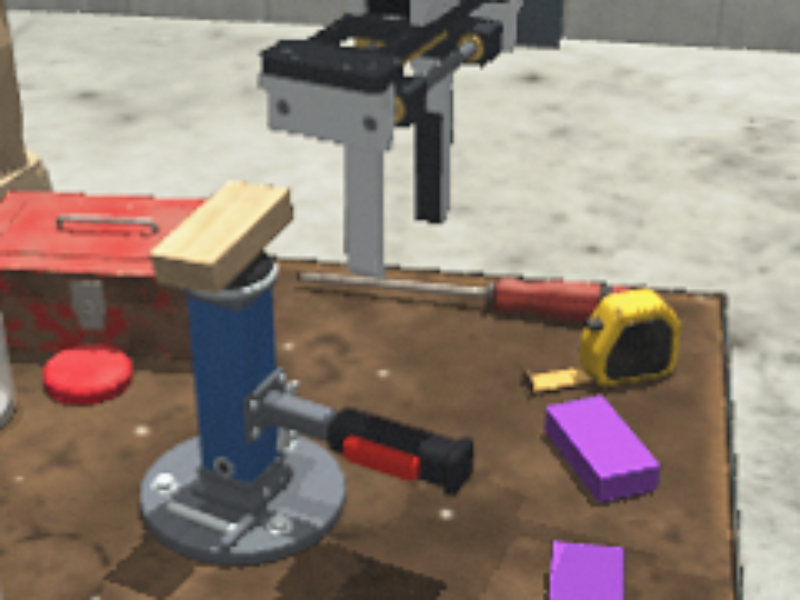

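The packer still sits on the dome at (225,235), and the open fingers are above the handle at about (400,455). Descending around the bar.

```bash
python3 -m inch '{"delta_pos":[[-0.05,-0.01,0.4],[0,0,0.5],[0,0,0.5],[0,0,0.5],[0,0,0.4]],"turn":[[0,0,0],[0,0,0],[0,0,0],[0,0,0],[0,0,0]],"fingers":[75,75,75,75,75]}' 40
python3 -m inch '{"delta_pos":[[0,0,0.2],[0,0,0.1],[0,0,0]],"turn":[[0,0,0],[0,0,0],[0,0,0]],"fingers":[75,75,75]}'
python3 go.py 462 -3 66 72.5
```

```text
t: 12.7
tcp_pos: [464.7, -3.4, 87.9]
orientation: [0.479, 3.104, -0.0]
wrist_force: [0.3, -0.6, 0.2]
grip_width: 70.6
gripper_force: 0.0
t: 13.08
tcp_pos: [464.7, -3.4, 70.5]
orientation: [0.479, 3.104, -0.0]
wrist_force: [0.5, 0.1, -0.7]
grip_width: 70.6
gripper_force: 0.0
t 13.07 pos [464.7  -3.4  70.5] yang 72.4 F [ 0.5  0.1 -0.7] w 70.6 gf 0.0
shift now-axes [ 0.045 -0.007  0.075] after-turn axes [ 0.045 -0.007  0.075] turn [ 0.    0.   -0.01]
```

```bash
python3 -m inch '{"delta_pos":[[0.04,0,0.07],[0,0,0],[0,0,0],[0,0,0],[0,0,0]],"turn":[[0,0,0],[0,0,0],[0,0,0],[0,0,0],[0,0,0]],"fingers":[60,52,48,44,41]}' 15
python3 -m inch '{"delta_pos":[[0,0,0],[0,0,0],[0,0,0],[0,0,0],[0,0,0]],"turn":[[0,0,0],[0,0,0],[0,0,0],[0,0,0],[0,0,0]],"fingers":[39,37,35,33,31]}'
```

```text
t: 13.7
tcp_pos: [462.1, -1.9, 65.9]
orientation: [0.48, 3.104, 0.002]
wrist_force: [0.9, 4.7, 1.0]
grip_width: 38.7
gripper_force: 2.4
t: 14.32
tcp_pos: [462.2, -1.5, 65.9]
orientation: [0.48, 3.104, 0.004]
wrist_force: [2.0, 7.7, 1.5]
grip_width: 29.2
gripper_force: 3.9
```

```bash
python3 -m inch '{"delta_pos":[[0,0.03,0],[0,0,0],[0,0,0],[0,0,0],[0,0,0]],"turn":[[0,0,0],[0,0,0],[0,0,0],[0,0,0],[0,0,0]],"fingers":[29,27,24,20,20]}' 40
python3 -m inch '{"delta_pos":[[0,0,0],[0,0,0]],"turn":[[0,0,0],[0,0,0]],"fingers":[20,20]}' 40
```

```text
t: 14.95
tcp_pos: [462.4, -0.6, 65.9]
orientation: [-0.48, -3.105, -0.001]
wrist_force: [-0.5, 5.8, 4.1]
grip_width: 25.7
gripper_force: 39.9
t: 15.2
tcp_pos: [462.5, -0.6, 65.9]
orientation: [-0.48, -3.105, -0.001]
wrist_force: [-2.0, 5.4, 4.7]
grip_width: 25.8
gripper_force: 39.9
```

```bash
python3 -m inch '{"delta_pos":[[0,0.02,-0.02],[0,0,-0.03],[0,0,-0.04],[0,0,-0.05],[0,0,-0.05]],"turn":[[0,0,0],[0,0,0],[0,0,0],[0,0,0],[0,0,0]],"fingers":[20,20,20,20,20]}' 45
python3 - <<'E'
from workcell import imaging
from h import *
a=imaging.grab_frame("side")
cv2.imwrite("pics/g7.png",cv2.resize(a["frame"][140:320,210:450],(800,600))[:,:,::-1])
E
```

```text
t: 15.82
tcp_pos: [462.4, -0.6, 76.5]
orientation: [-0.48, -3.104, 0.003]
wrist_force: [2.5, -4.7, -8.5]
grip_width: 25.6
gripper_force: 44.9
```

View pics/g7.png

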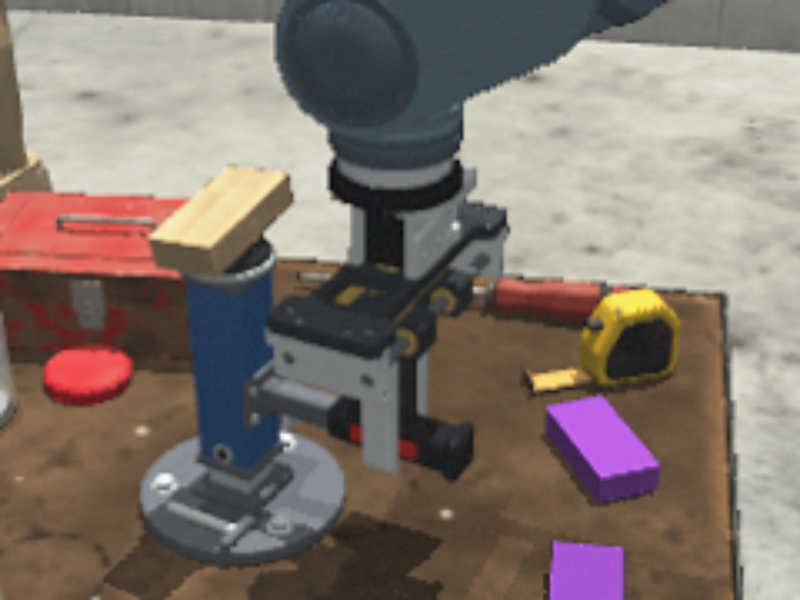

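The jack is rising: its sleeve lower end is off the base at (240,455). The packer is riding on it at (225,220). Carrying on past the first stop.

```bash
python3 -m inch '{"delta_pos":[[0,-0.01,-0.04],[0,0,-0.05],[0,0,-0.05],[0,0,-0.05],[0,0,-0.05]],"turn":[[0,0,0],[0,0,0],[0,0,0],[0,0,0],[0,0,0]],"fingers":[20,20,20,20,20]}' 45
python3 -m inch '{"delta_pos":[[0,0,-0.05],[0,0,-0.05],[0,0,-0.05],[0,0,-0.05],[0,0,-0.05]],"turn":[[0,0,0],[0,0,0],[0,0,0],[0,0,0],[0,0,0]],"fingers":[20,20,20,20,20]}'
python3 -m inch '{"delta_pos":[[0,0,-0.05],[0,0,-0.05],[0,0,-0.05],[0,0,-0.05],[0,0,-0.05]],"turn":[[0,0,0],[0,0,0],[0,0,0],[0,0,0],[0,0,0]],"fingers":[20,20,20,20,20]}'
python3 -m inch '{"delta_pos":[[0,0,-0.05],[0,0,-0.05],[0,0,-0.05],[0,0,-0.05],[0,0,-0.05]],"turn":[[0,0,0],[0,0,0],[0,0,0],[0,0,0],[0,0,0]],"fingers":[20,20,20,20,20]}'
```

```text
t: 16.5
tcp_pos: [462.4, -0.6, 91.6]
orientation: [-0.479, -3.105, 0.001]
wrist_force: [2.1, -4.6, -8.2]
grip_width: 25.9
gripper_force: 44.9
t: 17.12
tcp_pos: [462.4, -0.6, 106.6]
orientation: [-0.479, -3.105, 0.001]
wrist_force: [2.1, -4.5, -7.7]
grip_width: 26.1
gripper_force: 44.9
t: 17.75
tcp_pos: [462.4, -0.5, 121.5]
orientation: [-0.479, -3.105, 0.001]
wrist_force: [2.6, -4.3, -8.0]
grip_width: 26.1
gripper_force: 44.9
t: 18.38
tcp_pos: [462.4, -0.6, 136.5]
orientation: [-0.479, -3.105, 0.001]
wrist_force: [2.2, -4.5, -8.3]
grip_width: 25.7
gripper_force: 44.9
```

Now at about 71 mm, past the first stop. About 29 mm remains, then gently up to the end stop.

```bash
python3 -m inch '{"delta_pos":[[0,0,-0.05],[0,0,-0.05],[0,0,-0.05],[0,0,-0.05],[0,0,-0.05]],"turn":[[0,0,0],[0,0,0],[0,0,0],[0,0,0],[0,0,0]],"fingers":[20,20,20,20,20]}' 45
python3 -m inch '{"delta_pos":[[0,0,-0.05],[0,0,-0.05],[0,0,-0.04],[0,0,-0.03],[0,0,-0.02]],"turn":[[0,0,0],[0,0,0],[0,0,0],[0,0,0],[0,0,0]],"fingers":[20,20,20,20,20]}'
python3 -m inch '{"delta_pos":[[0,0,-0.02],[0,0,-0.015],[0,0,-0.01],[0,0,0],[0,0,0]],"turn":[[0,0,0],[0,0,0],[0,0,0],[0,0,0],[0,0,0]],"fingers":[20,20,20,20,20]}'
```

```text
t: 19.0
tcp_pos: [462.4, -0.6, 151.5]
orientation: [-0.479, -3.105, 0.001]
wrist_force: [1.8, -4.9, -7.3]
grip_width: 25.8
gripper_force: 44.9
t: 19.62
tcp_pos: [462.4, -0.5, 162.8]
orientation: [-0.479, -3.105, 0.001]
wrist_force: [2.6, -3.6, -7.5]
grip_width: 25.9
gripper_force: 44.9
t: 20.25
tcp_pos: [462.4, -0.6, 165.6]
orientation: [-0.479, -3.105, 0.001]
wrist_force: [3.2, -4.7, -6.7]
grip_width: 26.0
gripper_force: 44.9
```

```bash
python3 -m inch '{"delta_pos":[[0,0,-0.01],[0,0,-0.01],[0,0,0],[0,0,0]],"turn":[[0,0,0],[0,0,0],[0,0,0],[0,0,0]],"fingers":[20,20,20,20]}' 45
python3 - <<'E'
from workcell import imaging
from h import *
a=imaging.grab_frame("side")
cv2.imwrite("pics/g8.png",cv2.resize(a["frame"][100:310,210:490],(800,600))[:,:,::-1])
E
```

```text
t: 20.75
tcp_pos: [462.4, -0.6, 166.0]
orientation: [0.479, 3.105, -0.001]
wrist_force: [5.0, -4.7, -12.0]
grip_width: 25.9
gripper_force: 44.9
```

View pics/g8.png

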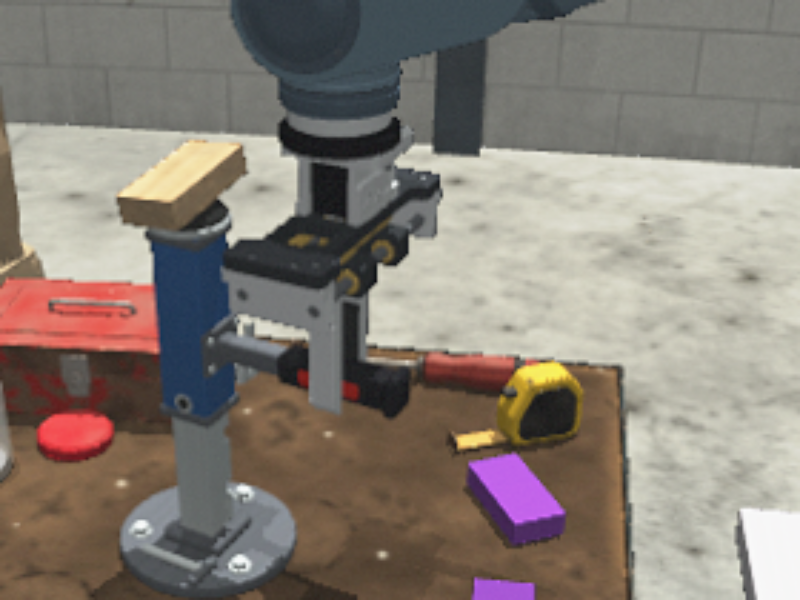

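The sleeve is against the top stop (pull rose to 12 N, TCP up 100 mm), with the packer balanced on the dome at (180,185). Handing in.

```bash
python3 -c "
from workcell import env; print(env.sign_off())"
```

```text
the job is handed in; nothing more can be done
None
```

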